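# Measure the next planter on the stop board

### The arm

A 7-joint arm with a two-finger parallel gripper is mounted at the origin on the work surface. World frame = base frame: x ahead of the robot, y to its left, z up, the work surface at z = 0. Lengths are in m, angles in rad, forces in N, time in s.
With the tool pointing down it reaches from about 0.425 to 0.925 m from the base axis. Payload 6.8 kg.
Tool frame: the origin (TCP) lies on the centre line of the jaws, within the pads' length; the fingertips stand 19 mm ahead of it and the grasp point (between the pads) is the TCP; z points along the fingers, y is the line along which they close (so a half turn about z gives the same grasp; the last joint's range is limited). The gripper opens to 85 mm and grips with 20 to 120 N. Pads are 22 mm wide; open, the fingers measure 114 mm over their backs; the gripper's body (76 mm by 85 mm) begins 54 mm behind the grasp point. The pads swing forward as they close: fully open they stand 13 mm farther back than shut.
Start: joints at [-1.24, 0.477, 0.022, 1.555, -0.011, 1.109, -0.083], TCP at [0.287, 0.611, 0.25] pointing down, gripper open.
Joint ranges: [-2.96, 2.96], [-0.34, 2.1], [-1.41, 1.46], [0.24, 2.44], [-1.37, 4.51], [0.17, 1.92], [-2.96, 2.96]. Speed limits (rad/s): [2.39, 2.39, 3.14, 3.14, 3.14, 3.14, 3.14].

### API

Orientations are given as a 3x3 rotation matrix whose columns are the frame's x, y, z axes.
In Python, from rig import read_state, vision, workorder gives the robot as it stands. The module is installed in compiled form; this text tells all that it offers.
- The arm moves only by the tool step_arm, never from a script. Its argument "series" is a list of rows, each a list of 3 entries, a list of its own where there are three numbers: the shift along the tool's x, y, z in m, then the turn, a rotation vector about the tool's x, y, z in degrees, then the opening, from 0 (shut) to 1 (fully open). A call has 1 to 10 rows; each row is the pose to reach, as a shift and turn from the pose commanded when the call began, along the tool's axes at that moment; what a row does not reach only later rows make up. A row lasts 1/8 s, in which the tool goes at most 62.5 mm and 10.7 degrees, less where a joint would pass 70% of its speed; a pose out of reach is approached as far as the arm can. A call with a gripper value outside its range is refused whole. The fingers move at their own pace and stop on an object; "newtons" is the grip in N (left out, the last holds). Time passes only in rows, so rows that repeat a pose let the fingers close. It gives the time, the measured TCP pose, the force, the opening and the grip force at its end, in the units of the state.
- read_state(): the state, without advancing time (a new reading comes with each control period).
- vision.capture(name): name is "scene" or "top"; returns a dict with "pixels" (420x560x3 uint8, red, green, blue), "K" (3x3 intrinsics, pixels), "R" (3x3) and "t" (3): a world point X has camera coordinates R X + t. Camera axes: x right, y down, z forward; pixel columns grow to the right and rows downward; lengths in m; the calibration is good to about 2 mm. A picture is of the moment at which its call begins. There is no depth.
- workorder.finish_job(): hands the job in; it is judged then, once.
The state is a dict: "t": time; "joint_positions": joint angles; "qd": joint speeds; "tau": joint torques, N m; "position": TCP position; "orientation": TCP orientation; "ft_force": force on the tool from outside, world axes, zero at the start; "ft_torque": the same for the moment, N m; "finger_gap": opening from 0.0 (shut) to 1.0 (fully open); "finger_force": force on a finger pad.
Only numpy, scipy, OpenCV 4.12 (cv2) and the standard library are available. Lean on these libraries where they do the work, as an engineer would, in place of code of your own. Each camera call takes 0.05 s, during which the arm holds its last target. There are 200 camera calls.

### The job

The small square pot in the corner of the measuring board has been measured: set it down gently on the low plank shelf at a free end of the row of its two fellows, close beside its neighbour, in line and squared up with the row. Then stand the long rectangular planter flat on the measuring board in that same corner and press it in, long side flat against the long stop rail and end against the short one at once, and finish while your fingers still hold it pressed against both rails. Do not drop the ware, and leave the row and everything else where it stands.

Things in the scene. Friction and masses are not known exactly. Their poses are not given: they have to be found in the camera images.
- measuring_board: Measuring board, fixed to the table: dark laminate board 180 x 260 mm, 15 mm thick, with two aluminium stop rails on top at a right angle. Origin: centre of its underside. x points across the board to the long rail (away from the robot), y along the long rail to the short rail (to the robot's left), z up. Smooth, as are the rails: glazed ware slides on them easily (friction about 0.3).
- long_stop: Long stop rail on the board's far edge, an aluminium bar 12 mm wide, 20 mm high (its top is 35 mm above the table) and 260 mm long with a scale on top. Origin: centre of its underside; y along the rail. Its inner face, which ware is pressed against, is 6 mm from the origin on the -x side. Rigid, does not move.
- short_stop: Short stop rail on the board's left edge, the same bar (12 mm wide, 20 mm high), 168 mm long, running along its own x from the long rail towards the robot. Origin: centre of its underside. Its inner face is 6 mm from the origin on the -y side. Rigid.
- corner (a point): Point on the board's top where the inner faces of the two rails meet. Axes as the board's: the long rail's face is the plane x = 0, the short rail's face is the plane y = 0, and ware lies at negative x and negative y of it.
- ware_board: Low plank shelf (potter's ware board), fixed: wood, 110 mm (x) by 300 mm (y), its top 36 mm above its origin and the table. Origin: centre of its underside. The row of square pots runs along its y axis, about on its middle line. Its place and yaw vary.
- square_pot: The measured pot: small square open ceramic pot, outside 60 x 60 mm, 65 mm high, straight sides, walls 6 mm thick, bare clay foot 5 mm high set in 3 mm, 0.17 to 0.34 kg. Starts on the measuring board close to the corner, 5 to 14 mm off the rails. Origin: centre of its underside, z up, x and y square to its sides.
- row_pot_a: A fellow of the square pot, same size, standing in the row on the plank shelf, at the -y end of the row. Origin: centre of its underside; axes square to its sides, y along the row.
- row_pot_b: The other fellow, same size, next to row_pot_a on its +y side, 6 to 10 mm gap between them. Beyond one end of the row at least, sometimes both, there is shelf room for another pot.
- planter: The planter to measure: long rectangular open ceramic trough, outside 60 mm (its x) by 116 mm (its y), 65 mm high, straight sides, 6 mm walls, clay foot 5 mm high set in 3 mm, 0.27 to 0.53 kg. Stands on the table right of or before the measuring board, yaw varies. Origin: centre of its underside. Either end may go to the short rail. Can be gripped across its 60 mm, above the rails.
- round_pot: Bystander: round glazed pot, 84 mm across, 74 mm high; stands near the planter (the two swap places). Origin: centre of its underside.
- vase: Bystander: glazed vase 80 mm across, 130 mm high, on the far side of the table. Origin: centre of its underside.
- tea_bowl: Bystander: brown bowl 90 mm across, 55 mm high, on the far side of the table. Origin: centre of its underside.
- caliper: Bystander: digital caliper lying flat near the robot, 235 mm long (its y), 12 mm high. Origin: underside, at the beam's middle.
- phone_stand: Bystander: phone on a desk stand, 85 x 76 mm foot, about 175 mm high, far left. Origin: centre of its underside.

How it is judged:
On the way, in this order (a step that is already met when the one before it is completed fails the run):
1. the measured square pot stands released at an end of its row on the plank shelf (((x of square_pot in the frame of row_pot_a between -0.012 and 0.012 m and y of square_pot in the frame of row_pot_a between -0.08 and -0.057 m) or (x of square_pot in the frame of row_pot_b between -0.012 and 0.012 m and y of square_pot in the frame of row_pot_b between 0.057 and 0.08 m)) and angle between the z axis of square_pot and the z axis of ware_board, either way round below 0.05 rad and (angle between the x axis of square_pot and the x axis of ware_board, either way round below 0.14 rad or angle between the x axis of square_pot and the y axis of ware_board, either way round below 0.14 rad) and z of square_pot in the frame of ware_board between 0.033 and 0.039 m and contact force between square_pot and the arm below 0.05 N and contact force between square_pot and the fingers below 0.05 N and linear speed of square_pot below 0.02 m/s), for 0.2 s.
2. the planter is held pressed against both stop rails in the corner (contact force between planter and long_stop above 1 N and contact force between planter and short_stop above 1 N and contact force between planter and the fingers above 1 N and x of planter in the frame of corner between -0.034 and -0.027 m and y of planter in the frame of corner between -0.062 and -0.055 m and z of planter in the frame of corner between -0.003 and 0.003 m and angle between the y axis of planter and the y axis of long_stop, either way round below 0.04 rad and angle between the z axis of planter and the z axis of measuring_board, either way round below 0.05 rad and linear speed of planter below 0.01 m/s), for 0.3 s.
At the end, for the whole second after the job is handed in: Square pot upright, released on the shelf at an end of the row: gap under 20 mm, in line within 12 mm, square within 0.14 rad. Planter flat on the board in the corner, square within 0.04 rad, within 4 mm of both rails, held by the fingers, pressing each rail with over 1 N, at rest (all of step 1 and all of step 2); the arm keeps its last pose, push and grip.
It fails at once if the pots already in the row are shifted more than 20 mm (distance of any of row_pot_a, row_pot_b from where it was at the start of the episode above 0.02 m).
It fails at once if a bystander is shifted more than 25 mm (distance of any of round_pot, vase, tea_bowl, caliper, phone_stand from where it was at the start of the episode above 0.025 m).
It fails at once if the square pot or the planter is dropped ((contact force between square_pot and the fingers below 0.02 N and contact force between square_pot and the arm below 0.02 N and linear speed of square_pot above 0.55 m/s) or (contact force between planter and the fingers below 0.02 N and contact force between planter and the arm below 0.02 N and linear speed of planter above 0.55 m/s)).
It also fails if it takes over 64 s, if anything falls off the work surface, if the arm or the gripper's body presses on something with over 40 N, if the wrist force passes 120 N, or if a joint passes its speed limit or range.

## Working session

There is one attempt and no reset: what is moved stays moved. The work goes in short steps, Python scripts to look and compute and a tool call to move; the robot and the scene stay as the last step left them, time stands still between calls to the robot, and variables do not carry over. Pictures are saved under pics/ and viewed, at most 10 in all, crops included, and the job is handed in when it is done.

Besides the shell and the picture viewer there is one more tool, called as name([rows], argument=value, ...), one row to a line, values as JSON. step_arm: Moves the arm, as the interface text tells. Its arguments: {"type":"object","properties":{"series":{"type":"array","items":{"type":"array"}},"newtons":{"type":"number"}},"required":["series"]}

```bash
mkdir -p pics; python3 - <<'E'
from rig import read_state, vision
import cv2,numpy as np
s=read_state()
for k,v in s.items(): print(k,np.round(v,3).tolist())
for n in("top","scene"):
    c=vision.capture(n);cv2.imwrite(f"pics/{n}0.png",c["pixels"][:,:,::-1]);np.savez(f"{n}0.npz",**c)
    print(n,c["K"].tolist(),np.round(c["R"],4).tolist(),np.round(c["t"],4), "cam",-c["R"].T@c["t"])
E
```

```text
t 0.0
joint_positions [-1.24, 0.478, 0.022, 1.556, -0.011, 1.109, -0.083]
qd [0.002, 0.001, -0.002, -0.001, -0.0, 0.0, 0.0]
tau [0.001, -59.645, 1.608, -28.121, 0.013, 0.009, -0.0]
position [0.287, 0.611, 0.249]
orientation [[-0.905, 0.425, -0.001], [0.425, 0.905, -0.002], [-0.0, -0.002, -1.0]]
ft_force [-1.052, -0.189, 0.082]
ft_torque [-0.031, -0.036, 0.048]
finger_force 0.0
finger_gap 1.001
top [[382.30907011897784, 0.0, 281.5104190742322], [0.0, 382.30907011897784, 210.10833543762098], [0.0, 0.0, 1.0]] [[-0.026, -0.9995, -0.0197], [-0.9834, 0.0291, -0.1791], [0.1795, 0.0147, -0.9836]] [0.0141 0.6177 0.8348] cam [ 0.45791695 -0.0162418   0.93205896]
scene [[398.23884854667875, 0.0, 285.13886492849974], [0.0, 398.23884854667875, 204.66020419713325], [0.0, 0.0, 1.0]] [[-0.8449, 0.5347, -0.0148], [0.4252, 0.6546, -0.6251], [-0.3245, -0.5345, -0.7804]] [ 0.5165 -0.2263  1.2416] cam [0.93553748 0.53560557 0.83514745]
```

View pics/top0.png

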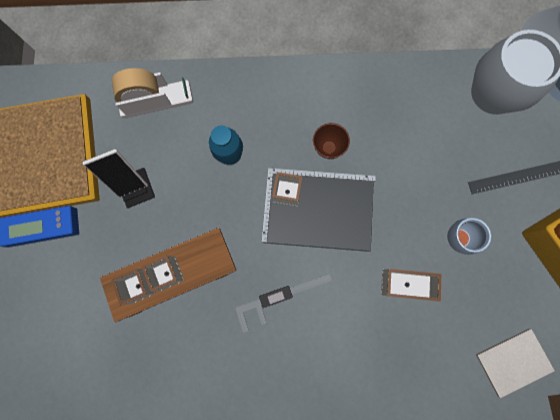

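View pics/scene0.png

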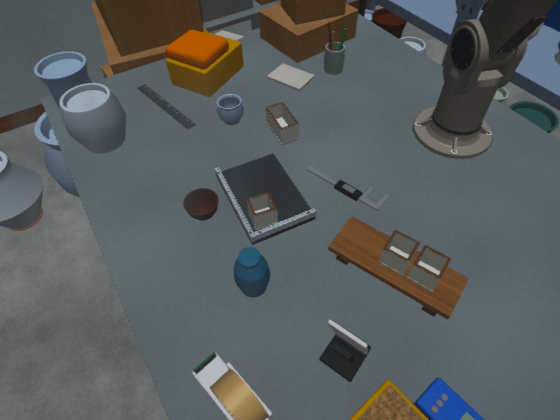

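The top view shows the board at about (320,210) with the square pot at (288,188), the shelf at (168,275) with row pots at (132,288) and (162,272), and the planter at (411,285). The round pot is at (470,236) and the caliper at (285,298). The shelf's free end is on the right, the -y side. The scene view shows the same layout.

```bash
python3 - <<'E'
import cv2,numpy as np
i=cv2.imread("pics/top0.png")
f=lambda y0,y1,x0,x1,w,h:cv2.resize(i[y0:y1,x0:x1],(w,h),interpolation=cv2.INTER_CUBIC)
a=f(225,325,95,240,580,400)   # x4
cv2.imwrite("pics/c1.png",a)
b=np.hstack([f(160,260,255,385,520,400),f(260,310,375,450,260,400) if 0 else cv2.copyMakeBorder(f(262,308,378,446,272,184),0,216,0,0,cv2.BORDER_CONSTANT)])
cv2.imwrite("pics/c2.png",b)
E
```

```text
(no output)
```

View pics/c1.png

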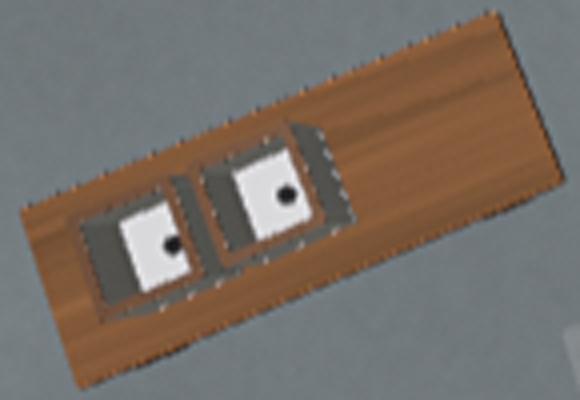

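View pics/c2.png

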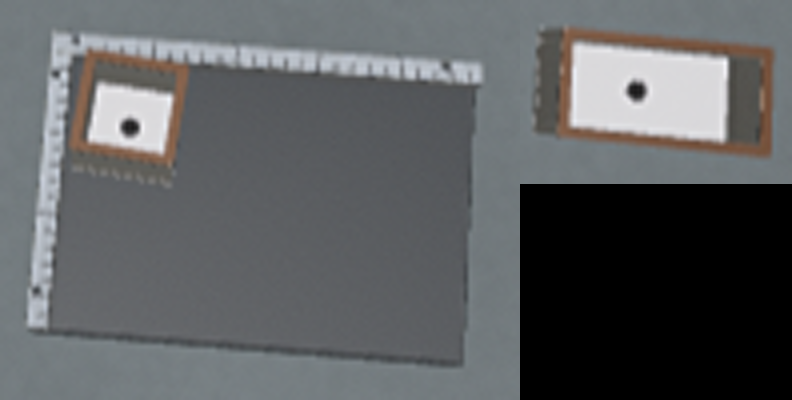

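Crop 1 shows both row-pot rims: the interiors are centred at about (140,247) and (262,192), and the free shelf end is on the right. Crop 2 shows the L of rails with its corner at about (70,50), the pot rim at (130,105) and the planter rim at (670,95).

```bash
cat > h.py <<'E'
import cv2,numpy as np
S=4
def load(n): return dict(np.load(n))
def ray(c,uv,z):
    uv=np.asarray(uv,float).reshape(-1,2)
    d=np.c_[(uv-c["K"][:2,2])/c["K"][0,0],np.ones(len(uv))]@c["R"]; o=-c["R"].T@c["t"]
    return (o+d*((z-o[2])/d[:,2])[:,None])[:,:2]
def hsv(c): return cv2.cvtColor(cv2.resize(c["pixels"],None,fx=S,fy=S,interpolation=cv2.INTER_CUBIC),cv2.COLOR_RGB2HSV)
def pts(m): # mask (upscaled) -> pixel coords orig
    k,_=cv2.findContours(m,cv2.RETR_EXTERNAL,cv2.CHAIN_APPROX_NONE)
    return (max(k,key=cv2.contourArea)[:,0]+.5)/S-.5
def rect(c,p,z):
    (x,y),(w,h),a=cv2.minAreaRect((ray(c,p,z)*1000).astype(np.float32))
    if w<h: w,h,a=h,w,a+90   # a: direction of long side
    return np.round([x,y,w,h,(a+90)%180-90],1)
def inner(c,seed,z,sat=75):
    H=hsv(c); m=((H[...,1]<sat)*255).astype(np.uint8)
    _,l=cv2.connectedComponents(m,connectivity=4); v=l[int(seed[1]*S),int(seed[0]*S)]
    return rect(c,pts(((l==v)*255).astype(np.uint8)),z)
E
python3 - <<'E'
from h import *
c=load("top0.npz");H=hsv(c)
for s in[(290,187),(135,288),(164,272),(400,287)]: print(s,H[s[1]*S,s[0]*S])
print("rim sat pot row:",H[188*S,270*S:305*S:4,1]); print("wood",H[260*S,200*S])
for n,s,z in[("sq",(290,187),.08),("b?",(133,289),.101),("a?",(164,272),.101),("pl",(400,287),.065)]:
  for sat in(60,75,90): print(n,sat,inner(c,s,z,sat))
m=((H[...,2]>140)*255).astype(np.uint8);b=np.zeros_like(m);b[160*S:260*S,255*S:385*S]=1;m*=b
k,l,st,_=cv2.connectedComponentsWithStats(m);print(st[1:][st[1:,4]>300])
i=1+np.argmax(st[1:,2]);print("rails",rect(c,pts(((l==i)*255).astype(np.uint8)),.035))
w=cv2.inRange(H,(0,90,60),(25,255,255));b=np.zeros_like(w);b[225*S:325*S,95*S:240*S]=1;print("shelf",rect(c,pts(w*b),.036))
E
```

```text
(290, 187) [130   3 220]
(135, 288) [120   2 227]
(164, 272) [130   4 206]
(400, 287) [120   2 219]
rim sat pot row: [ 19  14  18  16  79 113  98  38   5   3   2   2   2   3   2   2   2   5
   3   2   2   2   3   3   2   2   7   4  55 118  94  11  27  19  16]
wood [ 13 141 141]
sq 60 [667.9 -17.7  49.3  48.5 -11. ]
sq 75 [668.  -17.7  50.4  49.1 -11. ]
sq 90 [668.  -17.6  51.7  50.2 -10.9]
b? 60 [452.7 329.3  49.4  48.6  21.6]
b? 75 [453.  329.6  50.6  49.3  21.6]
b? 90 [453.1 329.7  51.3  50.5  21.7]
a? 60 [479.5 264.9  49.8  49.2  22.6]
a? 75 [479.7 265.   51.3  50.2  22.6]
a? 90 [479.9 265.3  52.9  51.1  22.6]
pl 60 [ 439.9 -291.3  104.7   49.5   83. ]
pl 75 [ 440.  -291.4  105.7   50.4   83. ]
pl 90 [ 440.  -291.7  107.1   51.1   82.8]
[[ 1046   670   458   298 14253]
 [ 1107   722    89    76  4934]]
rails [624.9 -91.7 262.5 181.8  83.8]
shelf [479.  266.4 299.9 111.  -68.4]
```

```bash
cat >> h.py <<'E'
def go(x,y,z,yaw,levels=True):
    """shift (tool axes, m) and turn vector (deg) to bring TCP to x,y,z with tool y at yaw (deg), tool down"""
    from rig import read_state
    from scipy.spatial.transform import Rotation as Ro
    s=read_state();R=np.array(s["orientation"]);p=np.array(s["position"])
    a=np.radians(yaw);ty=np.array([np.cos(a),np.sin(a),0]);tz=np.array([0,0,-1.]);T=np.c_[np.cross(ty,tz),ty,tz]
    print("t",round(s["t"],2),"pos",p.round(4),"yaw",np.degrees(np.arctan2(R[1,1],R[0,1])).round(1),"gap",round(s["finger_gap"],3),"F",np.round(s["ft_force"],1),"q",np.round(s["joint_positions"],2))
    print("shift",(R.T@(np.array([x,y,z])-p)).round(4),"turn",np.degrees(Ro.from_matrix(R.T@T).as_rotvec()).round(2))
E
python3 -c "
from h import *
go(.668,-.0177,.19,-11)"
```

```text
t 0.1 pos [0.2866 0.6106 0.2494] yaw 64.9 gap 1.0 F [ 0.2  0.2 -0.4] q [-1.24  0.48  0.02  1.56 -0.01  1.11 -0.08]
shift [-0.6122 -0.4066  0.0602] turn [-7.000e-02  7.000e-02  7.586e+01]
```

step_arm([
  [[-0.05, -0.033, 0], [0, 0, 6], 1],
  [[-0.1, -0.067, 0], [0, 0, 14], 1],
  [[-0.16, -0.107, 0], [0, 0, 23], 1],
  [[-0.21, -0.14, 0], [0, 0, 32], 1],
  [[-0.26, -0.173, 0], [0, 0, 40], 1],
  [[-0.31, -0.207, 0], [0, 0, 48], 1],
  [[-0.36, -0.24, 0], [0, 0, 56], 1],
  [[-0.41, -0.273, 0], [0, 0, 62], 1],
  [[-0.46, -0.307, 0], [0, 0, 68], 1],
  [[-0.51, -0.34, 0], [0, 0, 75.9], 1],
])

```text
t: 1.35
position: [0.6045, 0.0849, 0.2501]
orientation: [[0.195, 0.981, -0.0], [0.981, -0.195, 0.0], [0.0, -0.0, -1.0]]
ft_force: [0.4, 0.1, 0.3]
finger_gap: 0.999
finger_force: 0.0
```

```bash
python3 -c "
from h import *
go(.668,-.0177,.15,-11)"
```

```text
t 1.35 pos [0.6045 0.0849 0.2501] yaw -11.3 gap 0.999 F [0.4 0.1 0.3] q [-0.6   0.4   0.48  1.74 -0.21  1.05 -0.25]
shift [-0.0883  0.0823  0.1001] turn [-0.02 -0.01 -0.27]
```

step_arm([
  [[-0.03, 0.027, 0.02], [0, 0, 0], 1],
  [[-0.06, 0.055, 0.05], [0, 0, 0], 1],
  [[-0.088, 0.082, 0.08], [0, 0, -0.3], 1],
  [[-0.088, 0.082, 0.1], [0, 0, -0.3], 1],
  [[-0.088, 0.082, 0.1], [0, 0, -0.3], 1],
])

```text
t: 1.98
position: [0.6661, -0.0147, 0.1482]
orientation: [[0.186, 0.983, -0.004], [0.983, -0.186, 0.0], [-0.0, -0.004, -1.0]]
ft_force: [0.2, -0.4, 0.5]
finger_gap: 1.001
finger_force: 0.0
```

```bash
python3 - <<'E'
from h import *
from rig import vision
go(.668,-.0177,.061,-11)
for n in("scene",):
    c=vision.capture(n);cv2.imwrite(f"pics/{n}1.png",c["pixels"][100:280,180:400,::-1].repeat(3,0).repeat(3,1))
E
```

```text
t 1.98 pos [ 0.6661 -0.0147  0.1482] yaw -10.7 gap 1.001 F [ 0.2 -0.4  0.5] q [-0.38  0.6   0.44  1.69 -0.31  0.93 -0.  ]
shift [-0.0026  0.0029  0.0871] turn [-0.25  0.03  0.27]
```

View pics/scene1.png

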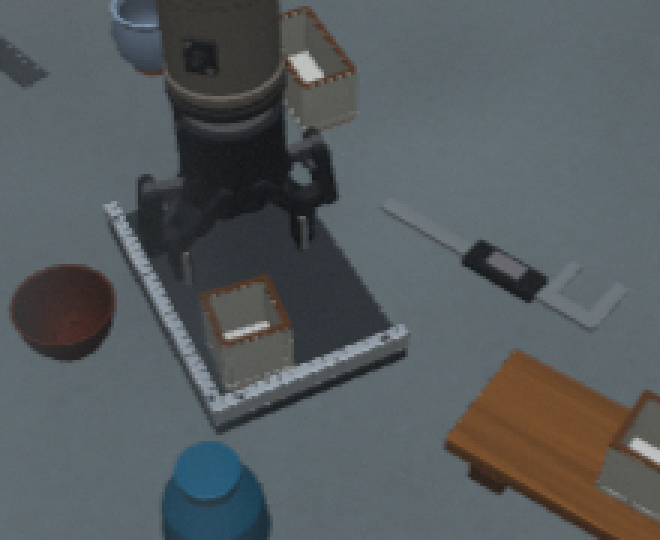

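The gripper straddles the pot's rim, about 50 mm above it. The fingertips are at (185,265) and (300,235) in the crop. Next I descend and grip.

step_arm([
  [[-0.0026, 0.003, 0.01], [-0.2, 0, 0.3], 1],
  [[-0.0026, 0.003, 0.03], [-0.2, 0, 0.3], 1],
  [[-0.0026, 0.003, 0.05], [-0.2, 0, 0.3], 1],
  [[-0.0026, 0.003, 0.07], [-0.2, 0, 0.3], 1],
  [[-0.0026, 0.003, 0.08], [-0.2, 0, 0.3], 1],
  [[-0.0026, 0.003, 0.086], [-0.2, 0, 0.3], 1],
  [[-0.0026, 0.003, 0.086], [-0.2, 0, 0.3], 1],
])

```text
t: 2.9
position: [0.6701, -0.0187, 0.0641]
orientation: [[0.192, 0.981, 0.003], [0.981, -0.192, -0.001], [-0.0, 0.003, -1.0]]
ft_force: [-0.1, 0.2, 0.3]
finger_gap: 1.004
finger_force: 0.0
```

```bash
python3 -c "
from h import *
go(.668,-.0177,.061,-11)"
```

```text
t 2.9 pos [ 0.6701 -0.0187  0.0641] yaw -11.1 gap 1.004 F [-0.1  0.2  0.3] q [-0.34  0.71  0.39  1.72 -0.36  0.78  0.04]
shift [ 0.0006 -0.0023  0.0031] turn [ 0.19  0.01 -0.05]
```

step_arm([
  [[0.0005, -0.002, 0.002], [0.2, 0, 0], 1],
  [[0.0005, -0.002, 0.002], [0.2, 0, 0], 0],
  [[0.0005, -0.002, 0.002], [0.2, 0, 0], 0],
  [[0.0005, -0.002, 0.002], [0.2, 0, 0], 0],
  [[0.0005, -0.002, 0.002], [0.2, 0, 0], 0],
  [[0.0005, -0.002, 0.002], [0.2, 0, 0], 0],
  [[0.0005, -0.002, 0.002], [0.2, 0, 0], 0],
], newtons=30)

```text
t: 3.78
position: [0.6686, -0.0177, 0.0628]
orientation: [[0.192, 0.981, 0.001], [0.981, -0.192, 0.0], [0.0, 0.001, -1.0]]
ft_force: [-0.0, 0.2, 5.9]
finger_gap: 0.698
finger_force: 34.3
```

step_arm([
  [[0, 0, -0.005], [0, 0, 0], 0],
  [[0, 0, -0.015], [0, 0, 0], 0],
  [[0, 0, -0.03], [0, 0, 0], 0],
  [[0, 0, -0.05], [0, 0, 0], 0],
  [[0, 0, -0.075], [0, 0, 0], 0],
  [[0, 0, -0.1], [0, 0, 0], 0],
  [[0, 0, -0.12], [0, 0, 0], 0],
  [[0, 0, -0.12], [0, 0, 0], 0],
], newtons=35)

```text
t: 4.78
position: [0.6694, -0.0179, 0.1847]
orientation: [[0.192, 0.981, 0.004], [0.981, -0.192, 0.0], [0.001, 0.004, -1.0]]
ft_force: [0.3, -0.4, -2.1]
finger_gap: 0.697
finger_force: 38.7
```

```bash
python3 -c "
from h import *
go(.506,.2018,.15,22)"
```

```text
t 4.78 pos [ 0.6694 -0.0179  0.1847] yaw -11.0 gap 0.697 F [ 0.3 -0.4 -2.1] q [-0.39  0.56  0.46  1.66 -0.29  0.99 -0.02]
shift [ 0.1843 -0.2026  0.0341] turn [  0.24   0.   -33.05]
```

step_arm([
  [[0.012, -0.013, 0], [0, 0, -2], 0],
  [[0.033, -0.036, 0], [0, 0, -6], 0],
  [[0.06, -0.066, 0], [0, 0, -11], 0],
  [[0.09, -0.099, 0], [0, 0, -16], 0],
  [[0.12, -0.132, 0], [0, 0, -21.5], 0],
  [[0.148, -0.163, 0], [0, 0, -27], 0],
  [[0.17, -0.187, 0], [0, 0, -31], 0],
  [[0.182, -0.2, 0], [0, 0, -33], 0],
  [[0.184, -0.2025, 0.015], [0.1, 0, -33], 0],
  [[0.184, -0.2025, 0.03], [0.1, 0, -33], 0],
])

```text
t: 6.02
position: [0.5049, 0.2006, 0.1509]
orientation: [[-0.372, 0.928, -0.002], [0.928, 0.372, -0.001], [-0.0, -0.002, -1.0]]
ft_force: [0.4, -0.4, -2.1]
finger_gap: 0.696
finger_force: 38.7
```

step_arm([
  [[0, 0, 0], [0, 0, 0], 0],
  [[0, 0, 0], [0, 0, 0], 0],
])

```text
t: 6.28
position: [0.5053, 0.2007, 0.152]
orientation: [[-0.372, 0.928, -0.002], [0.928, 0.372, -0.001], [-0.0, -0.002, -1.0]]
ft_force: [0.3, 0.4, -2.2]
finger_gap: 0.694
finger_force: 38.6
```

```bash
python3 -c "
from h import *
go(.506,.2018,.09,22)"
```

```text
t 6.28 pos [0.5053 0.2007 0.152 ] yaw 21.9 gap 0.694 F [ 0.3  0.4 -2.2] q [-0.72  0.39  0.29  1.98 -0.15  0.8   0.03]
shift [0.0008 0.0012 0.062 ] turn [-0.12  0.01 -0.15]
```

step_arm([
  [[0.001, 0.001, 0.01], [-0.1, 0, 0], 0],
  [[0.001, 0.001, 0.025], [-0.1, 0, 0], 0],
  [[0.001, 0.001, 0.04], [-0.1, 0, 0], 0],
  [[0.001, 0.001, 0.052], [-0.1, 0, 0], 0],
  [[0.001, 0.001, 0.06], [-0.1, 0, 0], 0],
  [[0.001, 0.001, 0.063], [-0.1, 0, 0], 0],
  [[0.001, 0.001, 0.065], [-0.1, 0, 0], 0],
  [[0.001, 0.001, 0.066], [-0.1, 0, 0], 0],
  [[0.001, 0.001, 0.066], [-0.1, 0, 0], 0],
])

```text
t: 7.4
position: [0.5053, 0.203, 0.0865]
orientation: [[-0.374, 0.927, 0.0], [0.927, 0.374, 0.001], [0.001, 0.001, -1.0]]
ft_force: [-0.1, 0.3, -2.7]
finger_gap: 0.7
finger_force: 38.6
```

```bash
python3 -c "
from h import *
go(.506,.2018,.084,22)"
```

```text
t 7.4 pos [0.5053 0.203  0.0865] yaw 22.0 gap 0.7 F [-0.1  0.3 -2.7] q [-0.7   0.49  0.25  2.01 -0.2   0.66  0.07]
shift [-0.0014  0.0002  0.0025] turn [ 0.03 -0.04 -0.04]
```

step_arm([
  [[0, 0, 0.001], [0, 0, 0], 0],
  [[0, 0, 0.002], [0, 0, 0], 0],
  [[0, 0, 0.003], [0, 0, 0], 0],
  [[0, 0, 0.003], [0, 0, 0], 0],
])

```text
t: 7.9
position: [0.5052, 0.203, 0.0837]
orientation: [[-0.374, 0.927, -0.0], [0.927, 0.374, 0.001], [0.001, 0.0, -1.0]]
ft_force: [-1.8, -1.1, 4.7]
finger_gap: 0.7
finger_force: 39.3
```

step_arm([
  [[0, 0, 0], [0, 0, 0], 0.75],
  [[0, 0, 0], [0, 0, 0], 0.85],
  [[0, 0, 0], [0, 0, 0], 1],
  [[0, 0, 0], [0, 0, 0], 1],
  [[0, 0, 0], [0, 0, 0], 1],
  [[0, 0, -0.015], [0, 0, 0], 1],
  [[0, 0, -0.04], [0, 0, 0], 1],
  [[0, 0, -0.07], [0, 0, 0], 1],
  [[0, 0, -0.11], [0, 0, 0], 1],
  [[0, 0, -0.13], [0, 0, 0], 1],
])

```text
t: 9.15
position: [0.5061, 0.2031, 0.2166]
orientation: [[-0.374, 0.928, 0.003], [0.928, 0.374, 0.003], [0.001, 0.004, -1.0]]
ft_force: [-0.1, 0.1, -0.2]
finger_gap: 1.0
finger_force: 0.0
```

```bash
python3 -c "
from h import *
go(.44,-.2914,.21,-7)"
```

```text
t 9.15 pos [0.5061 0.2031 0.2166] yaw 21.9 gap 1.0 F [-0.1  0.1 -0.2] q [-0.75  0.31  0.31  1.92 -0.12  0.93  0.  ]
shift [-0.434  -0.2461  0.0051] turn [ 0.2  -0.12 28.94]
```

step_arm([
  [[-0.02, -0.011, 0], [0, 0, 2], 1],
  [[-0.06, -0.034, 0], [0, 0, 5], 1],
  [[-0.11, -0.062, 0], [0, 0, 8], 1],
  [[-0.16, -0.09, 0], [0, 0, 11], 1],
  [[-0.21, -0.119, 0], [0, 0, 14], 1],
  [[-0.26, -0.147, 0], [0, 0, 18], 1],
  [[-0.31, -0.176, 0], [0, 0, 22], 1],
  [[-0.36, -0.204, 0], [0, 0, 25], 1],
  [[-0.4, -0.227, 0], [0, 0, 28], 1],
  [[-0.43, -0.244, 0], [0.1, -0.1, 29], 1],
])

```text
t: 10.4
position: [0.4368, -0.2901, 0.2125]
orientation: [[0.128, 0.992, -0.003], [0.992, -0.129, -0.001], [-0.002, -0.003, -1.0]]
ft_force: [0.6, 0.4, -0.4]
finger_gap: 1.0
finger_force: 0.0
```

step_arm([
  [[0, 0, 0], [0, 0, 0], 1],
  [[0, 0, 0], [0, 0, 0], 1],
  [[0, 0, 0], [0, 0, 0], 1],
])

```text
t: 10.78
position: [0.4395, -0.286, 0.2127]
orientation: [[0.121, 0.993, -0.002], [0.993, -0.121, -0.0], [-0.001, -0.002, -1.0]]
ft_force: [0.9, 0.3, 0.5]
finger_gap: 1.0
finger_force: 0.0
```

```bash
python3 - <<'E'
from h import *
from rig import vision
go(.44,-.2914,.05,-7)
c=vision.capture("top");np.savez("top1.npz",**c)
cv2.imwrite("pics/top1.png",c["pixels"][:,:,::-1])
for n,s in[("b",(133,289)),("a",(164,272)),("sq",(192,258))]: print(n,inner(c,s,.101,75))
E
```

```text
t 10.78 pos [ 0.4395 -0.286   0.2127] yaw -7.0 gap 1.0 F [0.9 0.3 0.5] q [-0.07  0.31  0.64  1.98 -0.23  0.92  0.57]
shift [-0.0052  0.0015  0.1627] turn [-0.12  0.04  0.04]
b [453.  329.6  50.6  49.4  21.7]
a [479.7 265.   51.3  50.2  22.6]
sq [505.2 203.1  51.3  50.2  21.8]
```

View pics/top1.png

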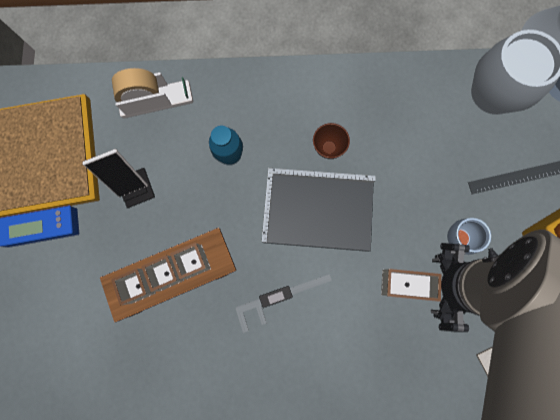

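The square pot stands at the row's -y end at (190,262), with a gap of about 7 mm. It is square with the row, and the row pots haven't moved. The gripper is above the planter at (411,285), with parallax accounted for. Next I descend.

step_arm([
  [[-0.0052, 0.001, 0.02], [-0.1, 0, 0], 1],
  [[-0.0052, 0.001, 0.05], [-0.1, 0, 0], 1],
  [[-0.0052, 0.001, 0.08], [-0.1, 0, 0], 1],
  [[-0.0052, 0.001, 0.11], [-0.1, 0, 0], 1],
  [[-0.0052, 0.001, 0.135], [-0.1, 0, 0], 1],
  [[-0.0052, 0.001, 0.152], [-0.1, 0, 0], 1],
  [[-0.0052, 0.001, 0.16], [-0.1, 0, 0], 1],
  [[-0.0052, 0.001, 0.16], [-0.1, 0, 0], 1],
  [[-0.0052, 0.001, 0.16], [-0.1, 0, 0], 1],
])

```text
t: 11.95
position: [0.4403, -0.293, 0.0538]
orientation: [[0.123, 0.992, 0.001], [0.992, -0.123, -0.002], [-0.002, 0.002, -1.0]]
ft_force: [0.8, 0.3, -0.6]
finger_gap: 0.999
finger_force: 0.0
```

```bash
python3 -c "
from h import *
go(.44,-.2914,.048,-7)"
```

```text
t 11.95 pos [ 0.4403 -0.293   0.0538] yaw -7.0 gap 0.999 F [ 0.8  0.3 -0.6] q [ 0.1   0.57  0.48  2.08 -0.45  0.6   0.76]
shift [ 0.0015 -0.0005  0.0058] turn [ 0.09  0.11 -0.04]
```

step_arm([
  [[0.001, 0, 0.005], [0.1, 0.1, 0], 1],
  [[0.001, 0, 0.005], [0.1, 0.1, 0], 0],
  [[0.001, 0, 0.005], [0.1, 0.1, 0], 0],
  [[0.001, 0, 0.005], [0.1, 0.1, 0], 0],
  [[0.001, 0, 0.005], [0.1, 0.1, 0], 0],
  [[0.001, 0, 0.005], [0.1, 0.1, 0], 0],
  [[0.001, 0, 0.005], [0.1, 0.1, 0], 0],
], newtons=60)

```text
t: 12.82
position: [0.4398, -0.2917, 0.0483]
orientation: [[0.123, 0.992, -0.001], [0.992, -0.123, 0.001], [0.0, -0.001, -1.0]]
ft_force: [-2.2, 0.8, 5.7]
finger_gap: 0.692
finger_force: 65.8
```

step_arm([
  [[0, 0, -0.005], [0, 0, 0], 0],
  [[0, 0, -0.015], [0, 0, 0], 0],
  [[0, 0, -0.035], [0, 0, 0], 0],
  [[0, 0, -0.06], [0, 0, 0], 0],
  [[0, 0, -0.085], [0, 0, 0], 0],
  [[0, 0, -0.1], [0, 0, 0], 0],
  [[0, 0, -0.1], [0, 0, 0], 0],
])

```text
t: 13.7
position: [0.4406, -0.2919, 0.1489]
orientation: [[0.122, 0.992, 0.001], [0.992, -0.122, -0.0], [-0.0, 0.001, -1.0]]
ft_force: [0.9, -0.5, -4.2]
finger_gap: 0.697
finger_force: 65.8
```

```bash
python3 - <<'E'
from h import *
# hover target: planter centre at corner frame (-40,-70) -> 10 mm / 12 mm clear
a=np.radians(-6.2);Rb=np.array([[np.cos(a),-np.sin(a)],[np.sin(a),np.cos(a)]])
corner=np.array([.6249,-.0917])+Rb@[.078,.118]
p=corner+Rb@[-.040,-.070];print(corner,p)
go(p[0],p[1],.15,-6.2)
E
```

```text
[0.7151877  0.01718586] [ 0.66786171 -0.04808473]
t 13.7 pos [ 0.4406 -0.2919  0.1489] yaw -7.0 gap 0.697 F [ 0.9 -0.5 -4.2] q [-0.01  0.42  0.6   2.03 -0.32  0.79  0.66]
shift [ 0.2698  0.1957 -0.001 ] turn [ 0.04  0.02 -0.84]
```

step_arm([
  [[0.012, 0.009, 0], [0, 0, 0], 0],
  [[0.04, 0.029, 0], [0, 0, -0.2], 0],
  [[0.075, 0.054, 0], [0, 0, -0.4], 0],
  [[0.115, 0.083, 0], [0, 0, -0.6], 0],
  [[0.155, 0.112, 0], [0, 0, -0.8], 0],
  [[0.195, 0.141, 0], [0, 0, -0.8], 0],
  [[0.23, 0.167, 0], [0, 0, -0.8], 0],
  [[0.255, 0.185, 0], [0, 0, -0.8], 0],
  [[0.268, 0.195, 0], [0, 0, -0.8], 0],
  [[0.27, 0.196, 0], [0, 0, -0.8], 0],
])

```text
t: 14.95
position: [0.6676, -0.0466, 0.1466]
orientation: [[0.107, 0.994, -0.003], [0.994, -0.107, 0.0], [-0.0, -0.003, -1.0]]
ft_force: [0.0, -0.0, -4.7]
finger_gap: 0.695
finger_force: 65.9
```

step_arm([
  [[0, 0, 0], [0, 0, 0], 0],
  [[0, 0, 0], [0, 0, 0], 0],
  [[0, 0, 0], [0, 0, 0], 0],
])

```text
t: 15.32
position: [0.6672, -0.0488, 0.148]
orientation: [[0.11, 0.994, -0.001], [0.994, -0.11, 0.0], [0.0, -0.001, -1.0]]
ft_force: [0.3, -0.8, -4.2]
finger_gap: 0.695
finger_force: 65.9
```

```bash
python3 -c "
from h import *
go(.6679,-.0481,.0675,-6.2)"
```

```text
t 15.32 pos [ 0.6672 -0.0488  0.148 ] yaw -6.3 gap 0.695 F [ 0.3 -0.8 -4.2] q [-0.39  0.62  0.53  1.68 -0.38  0.94  0.18]
shift [0.0008 0.0007 0.0805] turn [-0.08 -0.01 -0.13]
```

step_arm([
  [[0, 0, 0.01], [0, 0, 0], 0],
  [[0, 0, 0.025], [0, 0, 0], 0],
  [[0, 0, 0.042], [0, 0, 0], 0],
  [[0, 0, 0.058], [0, 0, 0], 0],
  [[0, 0, 0.07], [0, 0, 0], 0],
  [[0, 0, 0.077], [0, 0, 0], 0],
  [[0, 0, 0.08], [0, 0, 0], 0],
  [[0, 0, 0.082], [0, 0, 0], 0],
  [[0, 0, 0.083], [0, 0, 0], 0],
  [[0, 0, 0.083], [0, 0, 0], 0],
])

```text
t: 16.58
position: [0.6677, -0.0478, 0.0651]
orientation: [[0.109, 0.994, -0.001], [0.994, -0.109, 0.0], [0.0, -0.001, -1.0]]
ft_force: [0.3, 0.0, -4.3]
finger_gap: 0.689
finger_force: 65.9
```

```bash
python3 -c "
from h import *
go(.6679,-.0481,.0635,-6.2)"
```

```text
t 16.57 pos [ 0.6677 -0.0478  0.0651] yaw -6.2 gap 0.689 F [ 0.3  0.  -4.3] q [-0.35  0.73  0.48  1.72 -0.44  0.8   0.23]
shift [-0.0003  0.0003  0.0016] turn [-0.06 -0.02 -0.04]
```

Next I lower it to light contact, then look before pressing.

step_arm([
  [[0, 0, 0.001], [0, 0, 0], 0],
  [[0, 0, 0.0018], [0, 0, 0], 0],
  [[0, 0, 0.0025], [0, 0, 0], 0],
  [[0, 0, 0.0025], [0, 0, 0], 0],
])

```text
t: 17.08
position: [0.6679, -0.0478, 0.0634]
orientation: [[0.109, 0.994, -0.001], [0.994, -0.109, 0.001], [0.001, -0.001, -1.0]]
ft_force: [-3.9, 0.7, 5.1]
finger_gap: 0.693
finger_force: 66.7
```

```bash
python3 - <<'E'
from rig import vision
import cv2
c=vision.capture("scene");cv2.imwrite("pics/scene2.png",cv2.resize(c["pixels"][130:260,190:340,::-1],None,fx=4,fy=4,interpolation=cv2.INTER_CUBIC))
E
```

```text
(no output)
```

View pics/scene2.png

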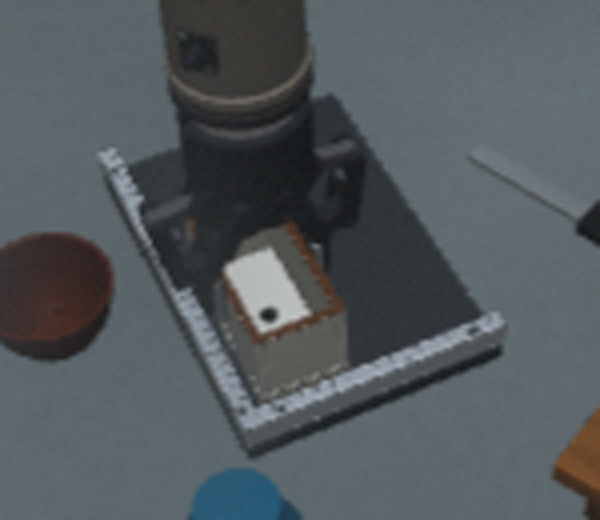

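The planter stands on the board inside the corner, with a gap of about 10 mm to each rail (its near bottom corner is at (262,395) in the crop). Next I push it gently towards both rails.

step_arm([
  [[0, 0.002, 0], [0, 0, 0], 0],
  [[0, 0.004, 0], [0, 0, 0], 0],
  [[0, 0.006, 0], [0, 0, 0], 0],
  [[0, 0.0075, 0], [0, 0, 0], 0],
  [[0.002, 0.0085, 0], [0, 0, 0], 0],
  [[0.005, 0.0085, 0], [0, 0, 0], 0],
  [[0.008, 0.0085, 0], [0, 0, 0], 0],
  [[0.01, 0.0085, 0], [0, 0, 0], 0],
  [[0.01, 0.0085, 0], [0, 0, 0], 0],
])

```text
t: 18.25
position: [0.6773, -0.0406, 0.0633]
orientation: [[0.11, 0.994, -0.0], [0.994, -0.11, -0.002], [-0.002, -0.0, -1.0]]
ft_force: [-2.5, -2.5, 6.6]
finger_gap: 0.698
finger_force: 67.0
```

step_arm([
  [[0, 0.001, 0], [0, 0, 0], 0],
  [[0, 0.002, 0], [0, 0, 0], 0],
  [[0, 0.003, 0], [0, 0, 0], 0],
  [[0, 0.003, 0], [0, 0, 0], 0],
])

```text
t: 18.75
position: [0.6776, -0.0407, 0.0634]
orientation: [[0.109, 0.994, -0.006], [0.994, -0.109, -0.0], [-0.001, -0.006, -1.0]]
ft_force: [-13.2, -1.6, 15.8]
finger_gap: 0.693
finger_force: 68.2
```

step_arm([
  [[0.001, -0.001, -0.0005], [0, 0, 0], 0],
  [[0.002, -0.001, -0.0005], [0, 0, 0], 0],
  [[0.003, -0.001, -0.0005], [0, 0, 0], 0],
  [[0.004, -0.001, -0.0005], [0, 0, 0], 0],
  [[0.004, -0.001, -0.0005], [0, 0, 0], 0],
])

```text
t: 19.38
position: [0.6777, -0.0384, 0.0634]
orientation: [[0.111, 0.994, -0.004], [0.994, -0.111, -0.003], [-0.003, -0.004, -1.0]]
ft_force: [-8.7, -5.7, 8.7]
finger_gap: 0.693
finger_force: 67.3
```

```bash
python3 -c "
from h import *
go(.6853,-.0372,.063,-6.2)"
```

```text
t 19.38 pos [ 0.6777 -0.0384  0.0634] yaw -6.4 gap 0.693 F [-8.7 -5.7  8.7] q [-0.36  0.74  0.48  1.7  -0.44  0.82  0.21]
shift [0.002  0.0074 0.0004] turn [-0.23  0.18 -0.16]
```

step_arm([
  [[0.001, 0, 0], [0, 0, 0], 0],
  [[0.002, 0, 0], [0, 0, 0], 0],
  [[0.003, 0, 0], [0, 0, 0], 0],
  [[0.003, 0, 0], [0, 0, 0], 0],
])

```text
t: 19.88
position: [0.6778, -0.0374, 0.0636]
orientation: [[0.111, 0.994, -0.004], [0.994, -0.111, -0.005], [-0.005, -0.004, -1.0]]
ft_force: [-8.5, -9.9, 8.4]
finger_gap: 0.693
finger_force: 67.2
```

step_arm([
  [[0.001, 0, 0], [0, 0, 0], 0],
  [[0.002, 0, 0], [0, 0, 0], 0],
  [[0.002, 0, 0], [0, 0, 0], 0],
  [[0.002, 0, 0], [0, 0, 0], 0],
])

```text
t: 20.38
position: [0.6778, -0.0373, 0.0636]
orientation: [[0.112, 0.994, -0.005], [0.994, -0.112, -0.007], [-0.008, -0.004, -1.0]]
ft_force: [-8.9, -12.3, 9.7]
finger_gap: 0.692
finger_force: 67.3
```

step_arm([
  [[0, 0.0008, -0.0005], [0, 0, 0], 0],
  [[0.0, 0.0015, -0.0005], [0, 0, 0], 0],
  [[0.0, 0.0015, -0.0005], [0, 0, 0], 0],
  [[0.0, 0.0015, -0.0005], [0, 0, 0], 0],
  [[0.0, 0.0015, -0.0005], [0, 0, 0], 0],
  [[0.0, 0.0015, -0.0005], [0, 0, 0], 0],
])

```text
t: 21.12
position: [0.6779, -0.0373, 0.0637]
orientation: [[0.112, 0.994, -0.008], [0.994, -0.112, -0.007], [-0.007, -0.007, -1.0]]
ft_force: [-13.0, -12.8, 11.4]
finger_gap: 0.691
finger_force: 67.5
```

```bash
python3 - <<'E'
from h import *
from rig import vision
go(.6778,-.0373,.063,-6.2)
c=vision.capture("top")
for n,s in[("b",(133,289)),("a",(164,272)),("sq",(192,258))]: print(n,inner(c,s,.101,75))
c=vision.capture("scene");cv2.imwrite("pics/scene3.png",cv2.resize(c["pixels"][130:260,190:340,::-1],None,fx=4,fy=4,interpolation=cv2.INTER_CUBIC))
E
```

```text
t 21.12 pos [ 0.6779 -0.0373  0.0637] yaw -6.4 gap 0.691 F [-13.  -12.8  11.4] q [-0.37  0.74  0.48  1.69 -0.43  0.82  0.2 ]
shift [-0.     -0.0001  0.0007] turn [-0.39  0.43 -0.21]
b [453.1 329.4  50.6  49.3  21.7]
a [ 661.8    6.7 1373.1  958.9   88.9]
sq [ 661.8    6.7 1373.1  958.9   88.9]
```

View pics/scene3.png

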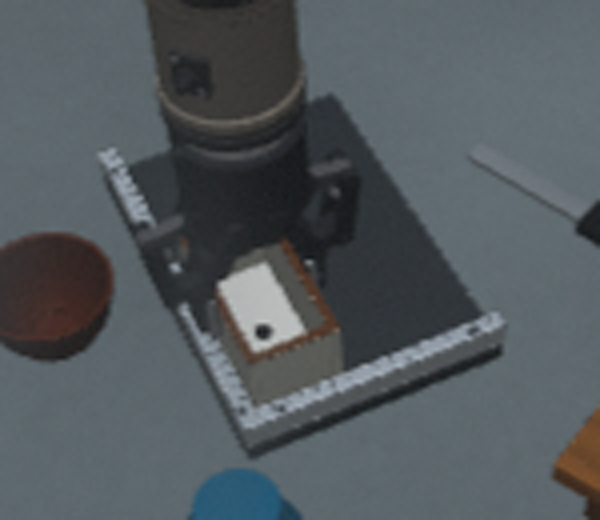

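The planter sits flush in the corner against both rails, with steady forces of about 13 N on each. I'm handing the job in.

```bash
python3 -c "
from rig import workorder
print(workorder.finish_job())"
```

```text
the job is handed in; nothing more can be done
None
```

I handed the job in at about 21 s; it gave no pass or fail. The square pot stands in line at the -y end of the row, about 7 mm from its neighbour, and the planter is held pressed against both rails at about 13 N each. In the last picture the arm hid the square pot and row_pot_a, so their positions come from the look at 10.8 s.

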